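# Lock the board stand and lean the chopping board on it

### The job

Press the red lever of the board stand all the way down until it snaps and stays down by itself; do this first, while the chopping board is still in its rack. Then lift the wooden chopping board out of the rack, set its lower edge down on the stand's ledge between the lip and the back rest, roughly centred, before you let go, and leave it leaning against the back rest with its finger slot at the top. Leave the mug, the bowl and the spoon where they are.

Things in the scene. Friction and masses are not known exactly. Their poses are not given: they have to be found in the camera images.
- board_stand: Blue board stand, fixed, base 130 (x) x 180 (y) mm. Origin: centre of its underside, on the worktop; x points to its back, z up; its front (-x) looks roughly to the robot. Aluminium back rest: front face starts at x = +20 mm on the ledge (22 mm high), leans back 0.26 rad, top edge at x = +46, z = 119 mm. The red lever is hinged at x = -45, z = 31 mm and points to -x.
- lock_lever (a joint): Angle of the red lever: 0 = raised 0.62 rad above level, sprung up; 0.62 = level, fully down at its stop. The spring resists (at most about 8 N at the pad) until about 0.50, past which the lever snaps on to the stop and stays down; let go earlier, it springs up.
- lever_pad (a point): Middle of the upper face of the lever's ribbed pad, 105 mm from its hinge. The pad is 55 mm long, 50 mm wide, 10 mm thick; the lever is 130 mm long from the hinge. Raised, this point is about 96 mm above the worktop; fully down, 36 mm, and 150 mm in front (-x) of the stand's origin.
- ledge (a point): Middle of the stand's ledge, on its surface, 22 mm above the worktop; axes as the stand's. The ledge runs from the lip (8 mm thick, 17 mm above the ledge, its back 16 mm in front of this point) to the foot of the back rest, 16 mm behind this point.
- chopping_board: Wooden chopping board, 12 mm thick (x), 180 mm wide (y), 150 mm tall (z), 0.22 kg, standing upright in the rack. Origin: middle of its lower edge; z points up to the edge with the finger slot. The slot is 70 mm wide, 105 to 120 mm above the lower edge; the bar above it is 30 mm deep. Front and back are alike.
- board_top (a point): Middle of the board's top edge, 150 mm from its lower edge; axes as the board's.
- board_rack: Grey drain rack, fixed, 110 (x) x 160 (y) mm. Origin: centre of its underside, z up. The board stands on its 14 mm thick base between two steel wire loops at x = +-11.5 mm (17 mm apart inside), 120 mm wide, 91 mm high; lift the board straight up.
- mug: Yellow mug, 78 x 113 mm, 102 mm high; origin under its middle. Not to be moved.
- bowl: White bowl with dark rim, 128 mm across, 64 mm high; origin under its middle. Not to be moved.
- spoon: Steel-grey spoon, 165 x 35 x 14 mm, lying flat; origin under its middle. Not to be moved.

How it is judged:
By the outcome, as a careful person would: the job done as asked, in the order asked, and still so for the second after the job is handed in, with the robot touching nothing.
It also fails if it takes over 51 s, if anything falls off the work surface, if the arm or the gripper's body presses on something with over 40 N, if the wrist force passes 120 N, or if a joint passes its speed limit or range.

### The arm

A 6-joint arm with a two-finger parallel gripper is mounted at the origin on a cart in front of the work surface, level with it; the furniture and walls round the work are solid. World frame = base frame: x ahead of the robot, y to its left, z up, the work surface at z = 0. Lengths are in mm, angles in rad, forces in N, time in s.
With the tool pointing down it reaches from about 375 to 925 mm from the base axis. Payload 5.7 kg.
Tool frame: the origin (TCP) lies on the centre line of the jaws, within the pads' length; the fingertips stand 22 mm ahead of it and the grasp point (between the pads) lies 3 mm ahead of it; z points along the fingers, y is the direction in which the jaws open and shut (so a half turn about z gives the same grasp; the last joint's range is limited). The gripper opens to 85 mm and grips with 20 to 120 N. Pads are 22 mm wide; open, the fingers measure 114 mm over their backs; the gripper's body (76 mm by 85 mm) begins 54 mm behind the grasp point. The pads swing forward as they close: fully open they stand 13 mm farther back than shut.
Start: joints at [1, 0.359, 1.51, -0, 1.272, -0.115], TCP at [264.098, 538.719, 253.267] pointing down, gripper open.
Joint ranges: [-2.97, 2.97], [-1.01, 2.36], [0.21, 2.38], [-0.96, 4.11], [0.2, 2.71], [-2.98, 2.98]. Speed limits (rad/s): [2.39, 2.39, 3.14, 3.14, 3.14, 3.14].

### API

Orientations are given as a rotation vector (axis times angle).
In Python, from bench import manip gives the robot as it stands. Calls block until the motion is done:
- manip.reach(position, orientation): joint-space move of the TCP to a pose.
- manip.move_straight(position, orientation=None, feed=150): straight line of the TCP; orientation=None keeps the orientation; feed is the mean speed in mm/s.
- manip.movej(angles): joint-space move.
- manip.gripper_to(opening, squeeze=None): opening from 0.0 (shut) to 1.0 (fully open); squeeze is the grip in N (None keeps the last); returns when the fingers have stopped.
- manip.pause(seconds).
- manip.inverse_kinematics(position, orientation): joint angles nearest the present ones, or None.
- manip.snapshot(name): name is "scene" or "top" or "wrist"; returns a dict with "color" (384x512x3 uint8, red, green, blue), "depth" (384x512 float32, mm along the optical axis (not along the pixel's ray), 0 where there is no reading), "camera_matrix" (3x3 intrinsics, pixels), "R" (3x3) and "t" (3): a world point X has camera coordinates R X + t. Camera axes: x right, y down, z forward; pixel columns grow to the right and rows downward; lengths in mm; the calibration is good to about 2 mm. A picture is of the moment at which its call begins.
A pose or a line that the arm cannot do raises manip.IKError and nothing moves.
- manip.job_done(): hands the job in, once; it reports no verdict.
Trained networks look in a picture, given as the dict that the camera call returned (one of the last four; its "shot" number tells which), for a name from the list of things; names that differ only in an ending like _2 or _b are one class to them, and where a whole thing is asked for, a point or a joint stands for the part that bears it (a point fixed in the world has none). Each returns a list of dicts, best first, with "score" (0 to 1); they miss things now and then, are a little off and sometimes report something else, mostly with a low value. They report only what shows in the picture. A call takes as long as a camera call.
- manip.spot_in(query, picture): "bbox" ([left, top, right, bottom] in pixels, round what is visible of it).
- manip.trace(query, picture): "pixels" (384x512 bool, what is visible of it) and "bbox" ([left, top, right, bottom] in pixels, round what is visible of it).
Readings, each from a call of its own:
- manip.get_clock(): time.
- manip.get_q(): joint angles.
- manip.get_joint_velocities(): joint speeds.
- manip.get_joint_efforts(): joint torques, N m.
- manip.get_tcp_pos(): TCP position.
- manip.get_tool_rot(): TCP orientation.
- manip.get_contact_force(): force on the tool from outside, world axes, zero at the start.
- manip.get_moment(): the same for the moment, N m.
- manip.get_finger_gap(): opening from 0.0 (shut) to 1.0 (fully open).
Only numpy, scipy, OpenCV 4.12 (cv2) and the standard library are available. Lean on these libraries where they do the work, as an engineer would, in place of code of your own. Each camera call takes 0.05 s, during which the arm holds its last target. There are 200 camera calls.

## Working session

There is one attempt and no reset: what is moved stays moved. The work goes in short steps, each a Python script; the robot and the scene stay as the last script left them, time stands still between calls to the robot, and variables do not carry over. Pictures are saved under pics/ and viewed, about 8 in all and at most 12, crops included, and the job is handed in when it is done.

```bash
mkdir -p pics; cat > h.py <<'E'
import numpy as np, cv2
from bench import manip
def pts(p,mask):
    d=p["depth"]; m=mask&(d>0); v,u=np.nonzero(m); K=np.array(p["camera_matrix"]); z=d[m]
    c=np.stack([(u-K[0,2])*z/K[0,0],(v-K[1,2])*z/K[1,1],z],1)
    return (c-np.array(p["t"]))@np.array(p["R"])
def save(p,n): cv2.imwrite("pics/"+n,np.ascontiguousarray(p["color"][:,:,::-1]))
E
python3 - <<'E'
from h import *
P={}
ims=[]
for c in ["scene","top"]:
    p=manip.snapshot(c); ims.append(p["color"])
    for n in ["board_stand","lock_lever","chopping_board","board_rack","mug","bowl","spoon"]:
        r=manip.trace(n,p)
        for q in r[:2]:
            X=pts(p,q["pixels"])
            if len(X)<10: continue
            (cx,cy),(w,h),a=cv2.minAreaRect(X[:,:2].astype(np.float32))
            print(c,n,round(q["score"],2),np.int32(q["bbox"]),"lo",np.int32(np.percentile(X,2,0)),"hi",np.int32(np.percentile(X,98,0)),"rect",round(cx),round(cy),round(w),round(h),round(a,1))
    np.savez(f"pics/{c}.npz",**{k:p[k] for k in ["color","depth","camera_matrix","R","t"]})
a=np.vstack(ims); a=cv2.resize(np.ascontiguousarray(a[:,:,::-1]),None,fx=.78,fy=.78); cv2.imwrite("pics/a.png",a)
print(manip.get_tool_rot(),manip.get_clock())
E
```

```text
scene board_stand 0.6 [137 166 213 216] lo [406 116   1] hi [616 303 114] rect 591 249 460 216 48.2
scene lock_lever 0.63 [172 207 227 243] lo [389 -58   3] hi [513  63  64] rect 496 46 254 126 44.5
scene lock_lever 0.5 [133 191 169 205] lo [398 159  28] hi [504 201 109] rect 465 184 136 45 5.7
scene chopping_board 0.9 [260 176 309 250] lo [ 532 -274   18] hi [ 568 -102  164] rect 637 -139 321 140 30.3
scene board_rack 0.76 [246 204 320 261] lo [ 490 -265    2] hi [ 584 -104   91] rect 556 -175 180 112 79.8
scene mug 0.77 [331 243 386 302] lo [ 424 -482    4] hi [ 502 -389  101] rect 543 -379 262 110 39.7
scene bowl 0.62 [174 208 224 243] lo [389 -58   5] hi [513  63  63] rect 451 3 131 127 16.1
scene spoon 0.49 [226 204 256 227] lo [541 -17   0] hi [682  18  14] rect 612 5 152 38 7.0
top board_stand 0.79 [134 153 194 223] lo [410 110   1] hi [610 279 116] rect 516 200 233 194 5.3
top board_stand 0.17 [338 194 372 219] lo [ 428 -475    2] hi [ 502 -386  103] rect 466 -435 77 101 0.3
top lock_lever 0.91 [157 185 174 220] lo [402 162  35] hi [507 208 110] rect 455 192 109 56 8.6
top chopping_board 0.7 [255 169 313 188] lo [ 535 -269   19] hi [ 576 -103  168] rect 566 -188 176 43 79.0
top chopping_board 0.38 [153 188 176 220] lo [401 161  -3] hi [513 213 110] rect 457 189 62 115 87.5
top board_rack 0.75 [254 156 307 199] lo [ 497 -260    4] hi [ 616 -105   92] rect 559 -184 163 113 78.9
top mug 0.73 [339 195 372 219] lo [ 429 -473    2] hi [ 501 -386  103] rect 465 -435 75 102 1.8
top bowl 0.7 [202 187 241 226] lo [395 -54   0] hi [512  62  65] rect 456 8 136 127 52.2
top bowl 0.7 [217 140 229 187] lo [536 -17  -4] hi [683  14  16] rect 612 2 155 35 2.0
top spoon 0.66 [219 136 229 186] lo [535 -17  -4] hi [689  13  15] rect 614 2 158 35 2.0
[-7.09792588e-01 -3.06034291e+00  7.55503244e-05] 0.8
```

View pics/a.png

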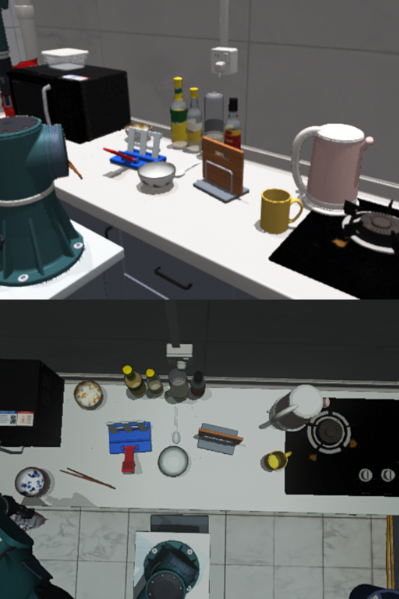

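```bash
cat >> h.py <<'E'
from scipy.spatial.transform import Rotation as Ro
def ori(yaw,tilt=0.):
    # y_t along frame +x (yaw), tool z down, leaned back by tilt (board up = (sin t,0,cos t))
    up=np.array([np.sin(tilt),0,np.cos(tilt)]); n=np.array([np.cos(tilt),0,-np.sin(tilt)])
    z=-up; y=n; x=np.cross(y,z)
    return (Ro.from_euler('z',yaw)*Ro.from_matrix(np.stack([x,y,z],1))).as_rotvec()
E
python3 - <<'E'
from h import *
manip.gripper_to(0.0)
manip.reach([430,195,330],ori(0.1)); 
p=manip.snapshot("wrist"); save(p,"w1.png")
np.savez("pics/w1.npz",**{k:p[k] for k in ["color","depth","camera_matrix","R","t"]})
for n in ["board_stand","lock_lever"]:
    for q in manip.trace(n,p)[:2]:
        X=pts(p,q["pixels"]); print(n,q["score"],q["bbox"],np.percentile(X,[2,98],axis=0).round())
print(manip.get_q(),manip.get_clock(),"cam",-np.array(p["R"]).T@p["t"])
E
```

```text
board_stand 0.73 [221.9, 89.7, 423.0, 242.8] [[409. 118.  19.]
 [607. 284. 117.]]
board_stand 0.31 [224.9, 142.8, 313.5, 194.8] [[402. 166.  36.]
 [509. 212. 109.]]
lock_lever 0.97 [223.4, 144.5, 312.1, 192.2] [[402. 166.  36.]
 [509. 213. 109.]]
[2.81026563e-01 1.04344628e-01 1.66084631e+00 1.97745324e-04
 1.37683356e+00 1.79210915e-01] 3.1667 cam [423.32071791 270.93483984 450.30000894]
```

View pics/w1.png

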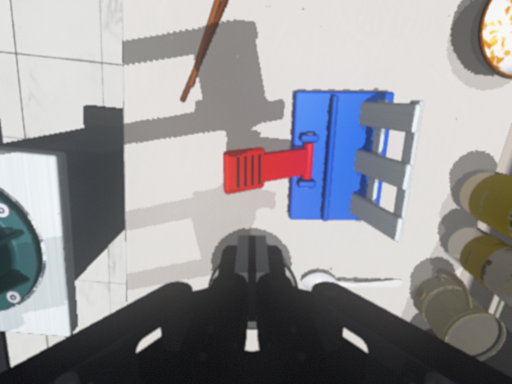

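```bash
python3 - <<'E'
from h import *
p=dict(np.load("pics/w1.npz"))
c=p["color"].astype(int); hsv=cv2.cvtColor(p["color"],cv2.COLOR_RGB2HSV)
box=np.zeros((384,512),bool); box[80:250,215:435]=1
blue=box&(hsv[...,0]>100)&(hsv[...,0]<130)&(hsv[...,1]>120)
red=box&((hsv[...,0]<8)|(hsv[...,0]>172))&(hsv[...,1]>150)
grey=box&(hsv[...,1]<60)
B=pts(p,blue); R=pts(p,red); G=pts(p,grey); G=G[(G[:,2]>35)&(G[:,2]<125)]
print(np.histogram(B[:,2],np.arange(-2,60,4)))
base=B[(B[:,2]>8)&(B[:,2]<28)]
print("base rect",cv2.minAreaRect(base[:,:2].astype(np.float32)), "z",np.median(base[:,2]))
lip=B[(B[:,2]>34)&(B[:,2]<44)]; print("lip",cv2.minAreaRect(lip[:,:2].astype(np.float32)),len(lip))
# rest: back plane
m=G.mean(0); 
for i in range(4):
    A=np.c_[G[:,1:],np.ones(len(G))]; s=np.linalg.lstsq(A,G[:,0],rcond=None)[0]; r=G[:,0]-A@s; G=G[abs(r)<max(4,2*r.std())]
print("rest x = %.3f y + %.3f z + %.1f"%tuple(s),r.std(),len(G), "x at z22,y=198:",s@[198,22,1], G[:,1].min(),G[:,1].max(), G[:,2].max())
print("lever rect",cv2.minAreaRect(R[:,:2].astype(np.float32)),np.percentile(R,[1,99],axis=0))
pad=R[R[:,2]>80]; print("pad",pad.mean(0))
E
```

```text
(array([   0,    0,    0,    0,    1, 3401, 3782,   90,   72,  339,  715,
          1,    2,    0,    0]), array([-2,  2,  6, 10, 14, 18, 22, 26, 30, 34, 38, 42, 46, 50, 54, 58]))
base rect ((550.1802368164062, 199.51922607421875), (127.71978759765625, 177.15164184570312), 5.377513408660889) z 22.07142018661124
lip ((527.1363525390625, 194.9740447998047), (82.69630432128906, 156.3235626220703), 26.23833465576172) 1055
rest x = -0.093 y + 0.293 z + 583.4 2.6648586718979397 4639 x at z22,y=198: 571.4562126089463 125.20735127310334 282.59330106190174 119.6425855259613
lever rect ((456.16241455078125, 191.0496826171875), (109.66646575927734, 46.8436279296875), 4.998990058898926) [[402.30640342 165.96406819  36.07835881]
 [509.86584669 214.65627344 109.41848016]]
pad [422.32599365 188.13140747  97.11439627]
```

```bash
cat >> h.py <<'E'
SO=np.array([550.2,199.5,0.]); SY=0.094
def st(x,y,z): return SO+Ro.from_euler('z',SY).apply([x,y,z])
E
python3 - <<'E'
from h import *
o=ori(SY); tip=22
manip.reach(st(-136,0,125+tip),o)
F=lambda:np.round(manip.get_contact_force(),1)
print(F())
for a in [0.5,.35,.2,.1,.05,0.02,0.0,-.01]:
    x=-45-105*np.cos(a)-5*np.sin(a); z=31+105*np.sin(a)+5*np.cos(a)
    manip.move_straight(st(x,0,z+tip),o,feed=60)
    f=F(); print(a,f,np.round(manip.get_tcp_pos(),1))
    if abs(f[2])>20: break
manip.move_straight(st(-150,0,150),o)
p=manip.snapshot("wrist"); save(p,"w2.png")
q=manip.trace("lock_lever",p)
if q: print(q[0]["score"],np.percentile(pts(p,q[0]["pixels"]),[2,98],axis=0).round())
print(manip.get_clock())
p=manip.snapshot("top")
for q in manip.trace("lock_lever",p)[:1]: print(q["score"],np.percentile(pts(p,q["pixels"]),[2,98],axis=0).round())
E
```

```text
[0.7 0.1 0.8]
0.5 [-1.6 -0.8  5.8] [411.3 186.4 107.9]
0.35 [1.3 0.5 1.7] [406.3 186.   93.9]
0.2 [ 0.4 -0.7  0.3] [401.2 185.3  78.4]
0.1 [ 0.5 -0.   0.3] [400.5 185.3  68.1]
0.05 [ 0.6 -0.4 -0.5] [400.6 185.4  63. ]
0.02 [-0.5 -0.   0. ] [400.7 185.4  60. ]
0.0 [-0.2 -0.2  3.9] [401.1 185.5  58.2]
-0.01 [-2.2 -2.  15.9] [401.1 185.5  57.8]
0.69 [[379. 165.  32.]
 [509. 213.  38.]]
7.7417
0.71 [[381. 159.  24.]
 [511. 211.  44.]]
```

View pics/w2.png

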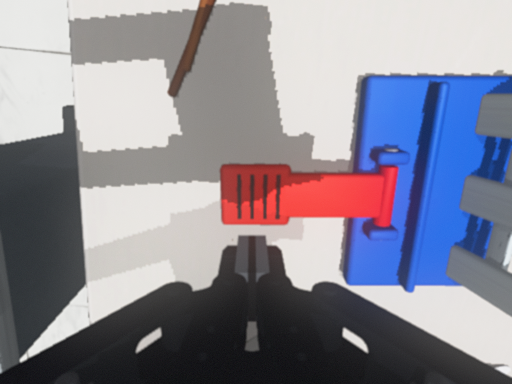

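The lever now lies level (pad z≈36 at pixel (255,195)) and stays there with the gripper raised. Next I'll take a close look at the board.

```bash
python3 - <<'E'
from h import *
manip.move_straight(st(-150,0,300),feed=300)
manip.reach([480,-230,330],ori(-0.19)); manip.gripper_to(0.7)
p=manip.snapshot("wrist"); save(p,"w3.png")
for q in manip.trace("chopping_board",p)[:1]:
    X=pts(p,q["pixels"]); print(q["score"],q["bbox"],np.percentile(X,[1,99],axis=0).round())
    T=X[X[:,2]>150]; zt=np.percentile(T[:,2],95); E=T[T[:,2]>zt-8]
    print("top edge",cv2.minAreaRect(E[:,:2].astype(np.float32)),len(E),zt,E.mean(0))
    M=X[(X[:,2]>100)]; print(cv2.minAreaRect(M[:,:2].astype(np.float32)))
for q in manip.trace("board_rack",p)[:1]:
    X=pts(p,q["pixels"]); X=X[(X[:,2]>3)&(X[:,2]<25)]; print("rack",cv2.minAreaRect(X[:,:2].astype(np.float32)))
print(manip.get_clock(),manip.get_q())
E
```

```text
0.87 [294.1, 0.0, 338.6, 207.9] [[ 533. -269.   19.]
 [ 576.  -98.  165.]]
top edge ((555.7316284179688, -184.52752685546875), (179.0104217529297, 12.715950012207031), 78.62797546386719) 3001 164.87157421370185 [ 556.48976124 -176.40054942  163.22831868]
((555.8118896484375, -184.54173278808594), (178.9978485107422, 12.839981079101562), 78.75917053222656)
rack ((556.7576293945312, -180.37338256835938), (158.578125, 109.99693298339844), 78.70997619628906)
10.8083 [-5.76705928e-01  1.97499373e-01  1.54591979e+00 -3.97360966e-05
  1.39815700e+00 -3.86624159e-01]
```

View pics/w3.png

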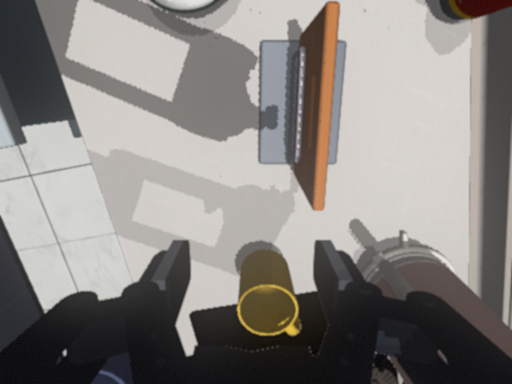

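```bash
python3 - <<'E'
from h import *
o=ori(-0.197); b=[555.7,-184.5]
manip.reach(b+[260],o)
manip.move_straight(b+[153.5],o,feed=120)
manip.gripper_to(0.0,squeeze=60); print("gap",manip.get_finger_gap(),manip.get_contact_force())
manip.move_straight(b+[180],o,feed=60); print(manip.get_contact_force())
manip.move_straight(b+[295],o,feed=120); print(manip.get_contact_force(),manip.get_finger_gap())
t=0.26
# check IK for place poses
for s in [(0,320),(0,180)]:
    print(manip.inverse_kinematics(st(40,0,s[1]),ori(SY,t)))
p=manip.snapshot("scene"); save(p,"s4.png"); 
p=manip.snapshot("wrist"); cv2.imwrite("pics/w4.png",np.hstack([cv2.imread("pics/s4.png")[100:300,100:400],cv2.resize(np.ascontiguousarray(p["color"][:,:,::-1]),(267,200))]))
print(manip.get_clock())
E
```

```text
gap 0.12943264236194899 [-1.05007628 -0.34872642  4.40294058]
[-0.32287864 -0.19517886 -3.00221011]
[-0.47694262  0.23407753 -4.10147551] 0.1305699071646542
[0.20500298 0.48671924 1.16698259 0.0289264  1.74628923 0.11235295]
[0.20500298 0.59096014 1.33246872 0.02860866 1.47667245 0.10461172]
14.6667
```

View pics/w4.png

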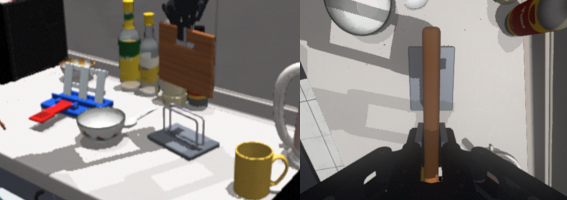

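```bash
python3 - <<'E'
from h import *
for f in ["w1","top","scene"]:
    p=dict(np.load(f"pics/{f}.npz")); X=pts(p,np.ones((384,512),bool))
    m=(X[:,2]>100)&(X[:,2]<500)&(X[:,0]>540)&(X[:,0]<900)&(X[:,1]>-90)&(X[:,1]<330); X=X[m]
    for a in range(-90,330,40):
        Y=X[(X[:,1]>=a)&(X[:,1]<a+40)]
        if len(Y)>5: print(f,a,"minx",Y[:,0].min().round(),"n",len(Y),"p2",np.percentile(Y[:,0],2).round(),"zmax",Y[:,2].max().round())
E
```

```text
w1 -50 minx 717.0 n 51 p2 717.0 zmax 121.0
w1 -10 minx 717.0 n 2385 p2 719.0 zmax 185.0
w1 30 minx 744.0 n 31 p2 744.0 zmax 139.0
w1 70 minx 735.0 n 868 p2 735.0 zmax 144.0
w1 110 minx 596.0 n 516 p2 597.0 zmax 127.0
w1 150 minx 594.0 n 730 p2 597.0 zmax 119.0
w1 190 minx 590.0 n 635 p2 591.0 zmax 120.0
w1 230 minx 585.0 n 637 p2 586.0 zmax 119.0
w1 270 minx 585.0 n 244 p2 585.0 zmax 120.0
top -90 minx 735.0 n 944 p2 739.0 zmax 499.0
top -50 minx 717.0 n 1136 p2 721.0 zmax 500.0
top -10 minx 716.0 n 879 p2 722.0 zmax 500.0
top 30 minx 741.0 n 804 p2 749.0 zmax 500.0
top 70 minx 735.0 n 1038 p2 738.0 zmax 500.0
top 110 minx 597.0 n 942 p2 603.0 zmax 499.0
top 150 minx 596.0 n 1173 p2 605.0 zmax 500.0
top 190 minx 592.0 n 763 p2 597.0 zmax 500.0
top 230 minx 587.0 n 778 p2 591.0 zmax 500.0
top 270 minx 585.0 n 734 p2 820.0 zmax 499.0
top 310 minx 819.0 n 366 p2 820.0 zmax 499.0
scene -90 minx 733.0 n 1891 p2 738.0 zmax 499.0
scene -50 minx 713.0 n 2459 p2 719.0 zmax 500.0
scene -10 minx 716.0 n 1054 p2 720.0 zmax 498.0
scene 30 minx 738.0 n 1012 p2 745.0 zmax 500.0
scene 70 minx 731.0 n 1746 p2 737.0 zmax 499.0
scene 110 minx 593.0 n 1323 p2 600.0 zmax 500.0
scene 150 minx 591.0 n 1761 p2 604.0 zmax 499.0
scene 190 minx 585.0 n 805 p2 593.0 zmax 500.0
scene 230 minx 583.0 n 1016 p2 590.0 zmax 499.0
scene 270 minx 585.0 n 1101 p2 816.0 zmax 500.0
scene 310 minx 812.0 n 562 p2 816.0 zmax 500.0
```

```bash
cat >> h.py <<'E'
T=0.26
def place(xo,zo,t=T,L=139.5,y=0): return st(xo+L*np.sin(t),y,zo+L*np.cos(t)), ori(SY,t)
E
python3 - <<'E'
from h import *
manip.move_straight([530,0,300],ori(-0.05),feed=200)
manip.move_straight(*place(8,150),feed=200)
manip.move_straight(*place(8,50),feed=150)
p=manip.snapshot("wrist"); s=manip.snapshot("scene")
for q in manip.trace("chopping_board",p)[:1]:
    X=pts(p,q["pixels"]); X=(X-SO)@Ro.from_euler('z',SY).as_matrix(); print(q["score"],np.percentile(X,[1,99],axis=0).round())
a=np.hstack([p["color"][:,:,::-1],cv2.resize(np.ascontiguousarray(s["color"][130:250,100:200,::-1]),(288,346)).copy() if 0 else cv2.copyMakeBorder(cv2.resize(np.ascontiguousarray(s["color"][120:248,112:208,::-1]),(288,384)),0,0,0,0,0)])
cv2.imwrite("pics/w5.png",a); print(manip.get_contact_force(),manip.get_clock(),manip.get_finger_gap())
E
```

```text
0.97 [[-11. -29.  22.]
 [ 53.  89. 197.]]
[ 0.33210891  0.15821854 -2.31261847] 17.9333 0.13236592382703685
```

View pics/w5.png

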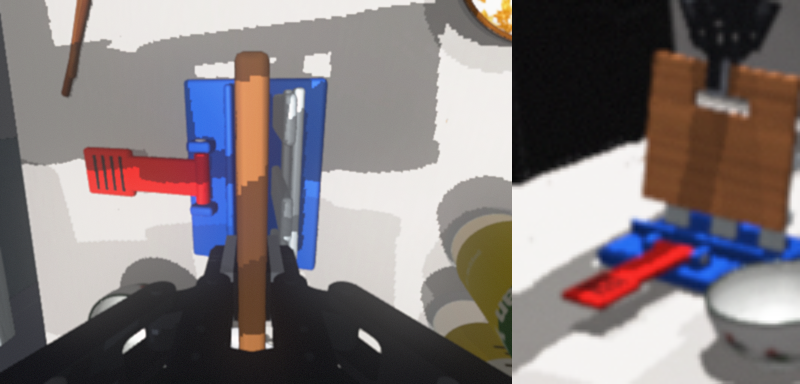

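```bash
python3 - <<'E'
from h import *
manip.move_straight(*place(9.5,30),feed=100)
f0=np.array(manip.get_contact_force()); print(f0)
for z in [27,25.5,24.5,23.5,22.5,21.5]:
    manip.move_straight(*place(9.5,z),feed=20); manip.pause(.1); f=np.array(manip.get_contact_force())-f0; print(z,f.round(1))
    if f[2]>4: break
# ease towards the rest until it touches
for x in [11,12.5,14]:
    manip.move_straight(*place(x,z),feed=20); manip.pause(.1); f=np.array(manip.get_contact_force())-f0; print("x",x,f.round(1))
    if f[0]<-4: break
s=manip.snapshot("scene"); t=manip.snapshot("wrist")
for n,p in (("scene",s),("wrist",t)):
  for q in manip.trace("chopping_board",p)[:1]:
    X=pts(p,q["pixels"]); X=(X-SO)@Ro.from_euler('z',SY).as_matrix(); print(n,q["score"],np.percentile(X,[1,99],axis=0).round())
a=np.hstack([t["color"][:,:,::-1],cv2.resize(np.ascontiguousarray(s["color"][120:248,112:208,::-1]),(288,384))])
cv2.imwrite("pics/w6.png",a); print(manip.get_clock(),manip.get_finger_gap())
E
```

```text
[ 0.24527097  0.10900111 -2.2917432 ]
27 [-0.4 -0.3 -1.1]
25.5 [-0.4 -1.  -0.7]
24.5 [ 0.7 -0.3  0.9]
23.5 [-0.8  0.1  4. ]
22.5 [ 0.6 -0.9 10.9]
x 11 [-2.7 -0.4  9.2]
x 12.5 [-2.8 -0.8 10.1]
x 14 [-3.9 -0.2 10.5]
scene 0.58 [[  5. -93.  31.]
 [ 49.  85. 168.]]
wrist 0.76 [[ 45. -28. 163.]
 [ 57.  88. 169.]]
21.3333 0.1323109429271807
```

View pics/w6.png

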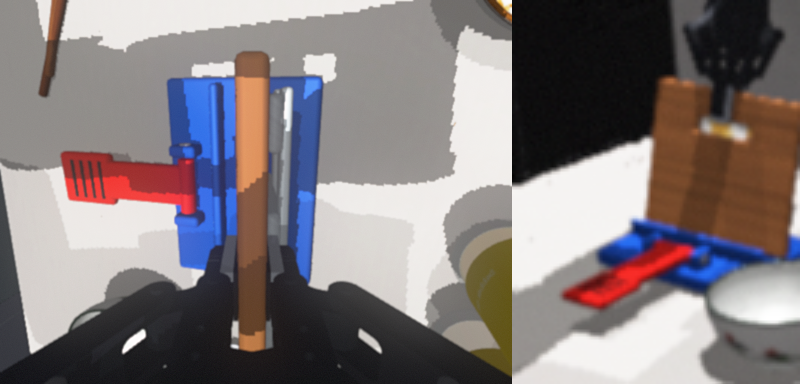

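```bash
python3 - <<'E'
from h import *
manip.gripper_to(0.45); manip.pause(.2)
x,z=14,22.5
manip.move_straight(*place(x,z,L=139.5+80),feed=80)
manip.move_straight(st(-60,0,330),ori(SY),feed=200)
s=manip.snapshot("scene"); t=manip.snapshot("wrist"); u=manip.snapshot("top")
M=Ro.from_euler('z',SY).as_matrix()
for n,p in (("scene",s),("wrist",t),("top",u)):
  for q in manip.trace("chopping_board",p)[:1]:
    X=(pts(p,q["pixels"])-SO)@M; print(n,q["score"],np.percentile(X,[1,99],axis=0).round())
    if n=="scene":
        A=np.c_[X[:,1:],np.ones(len(X))]
        for i in range(4): c=np.linalg.lstsq(A,X[:,0],rcond=None)[0]; r=X[:,0]-A@c; k=abs(r)<max(3,2*r.std()); A,X=A[k],X[k]
        print("face x=%.3fy+%.3fz+%.1f"%tuple(c))
  for q in manip.trace("lock_lever",p)[:1]: print(n,"lever",q["score"],np.percentile(pts(p,q["pixels"]),[2,98],axis=0).round())
for k in ["mug","bowl","spoon"]:
  for q in manip.trace(k,u)[:1]: print(k,q["score"],np.percentile(pts(u,q["pixels"]),[2,98],axis=0).round())
a=np.hstack([t["color"][:,:,::-1],cv2.resize(np.ascontiguousarray(s["color"][120:248,112:208,::-1]),(288,384))])
cv2.imwrite("pics/w7.png",a); print(manip.get_clock(),manip.get_contact_force())
E
```

```text
scene 0.65 [[  6. -93.  30.]
 [ 53.  84. 168.]]
face x=0.004y+0.307z+-1.7
scene lever 0.6 [[376. 158.  28.]
 [508. 212.  39.]]
wrist lever 0.72 [[380. 164.  31.]
 [511. 212.  38.]]
top 0.65 [[  9. -92.  34.]
 [ 59.  35. 171.]]
top lever 0.58 [[378. 160.  -2.]
 [510. 214.  43.]]
mug 0.97 [[ 428. -479.    0.]
 [ 504. -386.  104.]]
bowl 0.88 [[394. -55.   1.]
 [511.  62.  67.]]
spoon 0.56 [[538. -17.  -4.]
 [686.  10.  15.]]
24.6167 [ 0.16809057  0.0903003  -0.38232637]
```

View pics/w7.png

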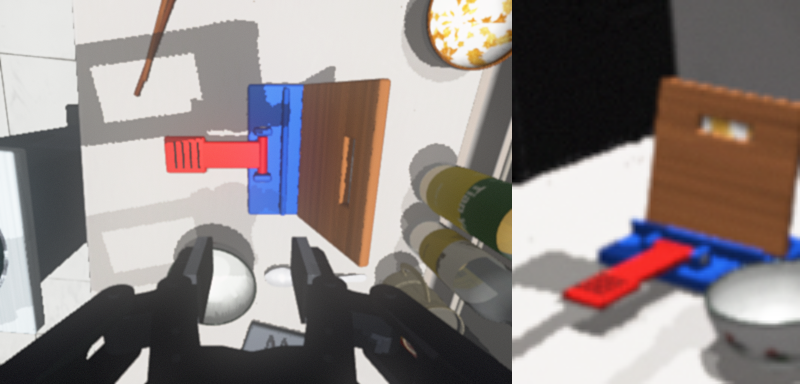

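The board leans back about 0.3 rad behind the lip, about 4 mm off centre, with the slot at the top. The lever is down and the gripper is clear, so I'm handing in.

```bash
python3 -c "
from bench import manip
manip.job_done(); print(manip.get_clock())"
```

```text
the job is handed in; nothing more can be done
the job is handed in; nothing more can be done
```

The job is done and handed in at about 25 s on the robot's clock, against the 51 s limit.

- **Lever:** I pressed it to its stop first, with the board still in the rack. It snapped and stayed level, with the pad at about z = 36 mm. The last scene and wrist views still show it down. The last top view read it less cleanly, with depths from -2 to 43 mm.
- **Board:** I lifted it straight out of the rack and lowered it onto the ledge until I felt about 11 N of contact. I then eased it back against the rest before letting go.
- **Final position of the board:** It leans at about 0.30 rad by a rough plane fit, against 0.26 for the back rest. It sits about 4 mm off centre, behind the lip, with the slot at the top.
- **Other things:** The mug, bowl and spoon read within a few millimetres of where they started, which is within the camera error.
- **Before hand-in:** The gripper was clear of everything and the wrist force read about 0.

The network missed the board in the last wrist picture, but the board is plainly visible there. No other check failed.

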